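Stand the fallen clay nail on the free plinth

TASK

On the study table a clay nail has fallen over. Stand it upright on its broad flat head, point up, in the middle of the one plinth of the display stand that is empty; set it down rather than dropping it, let go, and leave the bowl, the tablet, the magnifier and the brush where they are.

Things in the scene. Friction and masses are not known exactly. Their poses are not given: they have to be found in the camera images.
- nail: Fallen pale clay nail, 120 mm long, 0.25 kg: flat round head 56 mm across, 14 mm thick; shank tapers from 38 mm across (18 mm from the head's flat face) to 26 mm (at 112 mm), blunt tip. Origin: centre of the head's flat face; z runs along the shank to the tip (z up = upright). Lies on head rim and tip, tip 8 degrees below level, pointing to the robot's left or away from it; it can roll.
- stand: Fixed display stand: a wooden board 110 x 370 x 8 mm (x, y, z) bearing a row of three equal square grey plinths, 90 x 90 mm and 20 mm tall, 130 mm apart along the board's y axis; their flat tops are 28 mm above the table. Origin: centre of the board's underside, on the table. The stand's position and yaw vary.
- place_left (a point): Centre of the top of the stand's left plinth (+y end), 28 mm above the table
- place_middle (a point): Centre of the top of the stand's middle plinth, 28 mm above the table
- place_right (a point): Centre of the top of the stand's right plinth (-y end), 28 mm above the table
- dish: Small pinkish clay bowl, 68 mm across and 36 mm tall, standing near the middle of one of the three plinths (which one varies). Origin: centre of its underside.
- tablet: Small buff clay tablet, a rounded slab 52 x 62 x 24 mm, lying near the middle of another of the three plinths (which one varies). Origin: centre of its underside.
- magnifier: Black magnifying glass lying flat on the table beyond the stand: ring 88 mm across, handle 100 mm long running to its -x, 12 mm thick. Origin: centre of the ring, on the table.
- brush: Wooden hand brush lying on the table beyond the nail, under 40 mm tall. Origin: its underside, z up.
There are look-alikes about, which are no part of the job. Of the things that look like the nail, take the one that is farthest to the robot's left at the start.

How it is judged:
At the end, for the whole second after the job is handed in: The nail stands still, upright within 0.08 rad on its head (point up), the head's face on the plinth top (within 4 mm in height) and its centre within 20 mm of the middle of the empty plinth; bowl, tablet, magnifier and brush are all within 15 mm of where they began (angle between nail's own z axis and vertical below 0.08 rad and (distance between nail and place_left below 0.02 m or distance between nail and place_middle below 0.02 m or distance between nail and place_right below 0.02 m) and height (world z) of nail between 0.024 and 0.032 m and linear speed of nail below 0.02 m/s and distance of each of dish, tablet, magnifier, brush from where it was at the start of the episode below 0.015 m); the robot touches nothing.
It fails at once if the nail is dropped or knocked over: moving faster than 0.6 m/s while the fingers do not touch it (linear speed of nail above 0.6 m/s and contact force between the fingers and nail below 0.05 N).
It fails at once if the bowl is moved by more than 15 mm (distance of dish from where it was at the start of the episode above 0.015 m).
It fails at once if the tablet is moved by more than 15 mm (distance of tablet from where it was at the start of the episode above 0.015 m).
It fails at once if the magnifier is moved by more than 15 mm (distance of magnifier from where it was at the start of the episode above 0.015 m).
It fails at once if the brush is moved by more than 15 mm (distance of brush from where it was at the start of the episode above 0.015 m).
It also fails if it takes over 42 s, if anything falls off the work surface, if the arm or the gripper's body presses on something with over 40 N, if the wrist force passes 120 N, or if a joint passes its speed limit or range.

ROBOT

A 6-joint arm with a two-finger parallel gripper is mounted at the origin on the work surface. World frame = base frame: x ahead of the robot, y to its left, z up, the work surface at z = 0. Lengths are in m, angles in rad, forces in N, time in s.
With the tool pointing down it reaches from about 0.35 to 0.85 m from the base axis. Payload 8.1 kg.
Tool frame: the origin (TCP) lies at the very end of the fingers, on their centre line; the grasp point (between the pads) lies 19 mm behind it; z points along the fingers, y is the line along which they close (so a half turn about z gives the same grasp; the last joint's range is limited). The gripper opens to 93 mm and grips with 3 to 60 N. Pads are 15 mm wide; open, the fingers measure 128 mm over their backs; the gripper's body (75 mm by 188 mm) begins 65 mm behind the grasp point.
Start: joints at [-1.233, 0.13, 1.488, -0, 1.523, -0.085], TCP at [0.246, -0.547, 0.219] pointing down, gripper open.
Joint ranges: [-2.96, 2.96], [-0.89, 2.26], [0.02, 2.5], [-1.34, 4.48], [0, 2.73], [-2.66, 2.66]. Speed limits (rad/s): [2.39, 2.39, 2.79, 3.14, 3.14, 3.14].

INTERFACE

Orientations are given as a rotation vector (axis times angle).
In Python, from plant import robot, imaging gives the robot as it stands.
- The arm moves only by the tool jog_arm, never from a script. Its argument "rows" is a list of rows, each a list of 2 entries, a list of its own where there are three numbers: the shift along the tool's x, y, z each as a share of 0.2 m, from -1 to 1, then the turn, a rotation vector about the tool's x, y, z each as a share of pi/2 rad, from -1 to 1. A call has 1 to 5 rows; each row is the pose to reach, as a shift and turn from the pose commanded when the call began, along the tool's axes at that moment; what a row does not reach only later rows make up. A row lasts 1/10 s, in which the tool goes at most 50 mm and 8.59 degrees, less where a joint would pass 70% of its speed; a pose out of reach is approached as far as the arm can. A call with a number of a shift or a turn outside -1 to 1 is refused whole. A call with a gripper value outside its range is refused whole. "hand" is the closure, from -1 (fully open) to 1 (shut), set as the call begins (left out, the last holds). The fingers move at their own pace and stop on an object; "squeeze" is the grip in N (left out, the last holds). Time passes only in rows, so rows that repeat a pose let the fingers close. It gives the time, the measured TCP pose, the force, the opening and the grip force at its end, in the units of the state.
- robot.read_state(): the state, without advancing time (a new reading comes with each control period).
- imaging.read_camera(name): name is "scene" or "top"; returns a dict with "frame" (420x560x3 uint8, red, green, blue), "vertical_fov" (degrees; the focal length in pixels is half the picture's height over the tangent of half this angle, whatever the lens; pixels are square), "cx", "cy" (the principal point, pixels), "R" (3x3) and "t" (3): a world point X has camera coordinates R X + t. Camera axes: x right, y down, z forward; pixel columns grow to the right and rows downward; lengths in m; the calibration is good to about 2 mm. A picture is of the moment at which its call begins. There is no depth.
- robot.close_job(): hands the job in; it is judged then, once.
The state is a dict: "t": time; "q": joint angles; "dq": joint speeds; "joint_torque": joint torques, N m; "tool_pos": TCP position; "orientation": TCP orientation; "force": force on the tool from outside, world axes, zero at the start; "wrist_torque": the same for the moment, N m; "opening": finger opening in m; "gripper_force": force on a finger pad.
Only numpy, scipy, OpenCV 4.12 (cv2) and the standard library are available. Lean on these libraries where they do the work, as an engineer would, in place of code of your own. Each camera call takes 0.05 s, during which the arm holds its last target. There are 200 camera calls.

## Working session

There is one attempt and no reset: what is moved stays moved. The work goes in short steps, Python scripts to look and compute and a tool call to move; the robot and the scene stay as the last step left them, time stands still between calls to the robot, and variables do not carry over. Pictures are saved under pics/ and viewed, at most 10 in all, crops included, and the job is handed in when it is done.

Besides the shell and the picture viewer there is one more tool, called as name(argument=value, ...) on one line, values as JSON. jog_arm: Moves the arm, as the interface text tells. Its arguments: {"type":"object","properties":{"rows":{"type":"array"},"hand":{"type":"number"},"squeeze":{"type":"number"}},"required":["rows"]}

```bash
mkdir -p pics; ls; python3 - <<'E'
from plant import robot, imaging
import cv2, pickle
d={}
for n in("scene","top"):
    c=imaging.read_camera(n); d[n]=c
    cv2.imwrite(f"pics/{n}0.png",c["frame"][:,:,::-1])
    print(n,c["vertical_fov"],c["cx"],c["cy"],c["R"],c["t"])
pickle.dump(d,open("d0.pkl","wb"))
print(robot.read_state())
E
```

```text
pics
scene 44.19379338948022 275.7495994555433 213.93009338706796 [[ 0.44971757  0.89315874  0.004644  ]
 [ 0.69940231 -0.34891525 -0.62377445]
 [-0.55550924  0.28377036 -0.7815906 ]] [-0.23023136 -0.40268132  1.94228464]
top 53.681369120743796 278.1283363607465 213.49704654594598 [[ 0.01102801 -0.99977661  0.0180308 ]
 [-0.9962584  -0.01253139 -0.08551124]
 [ 0.08571809 -0.01702032 -0.99617404]] [-0.03477415  0.5975769   1.2107214 ]
{'t': 0.1, 'q': array([-1.23341410e+00,  1.31080903e-01,  1.48916442e+00, -2.75787479e-05,
        1.52304263e+00, -8.53441136e-02]), 'dq': array([ 0.00019119,  0.00041585, -0.00064956, -0.00060777, -0.0002475 ,
       -0.00202938]), 'joint_torque': array([ 1.15513245e-03, -5.61342824e+01, -4.93095875e+01,  7.68751488e-02,
        2.90874322e-02, -6.10295456e-05]), 'tool_pos': array([ 0.24601499, -0.54666554,  0.21769848]), 'orientation': array([-3.07003764e+00, -6.58733855e-01,  3.77422192e-04]), 'force': array([0.37794943, 0.05326165, 0.18479347]), 'wrist_torque': array([-0.00939987,  0.00676222,  0.03121923]), 'gripper_force': 0.0, 'opening': 0.09296418565722236}
```

View pics/scene0.png

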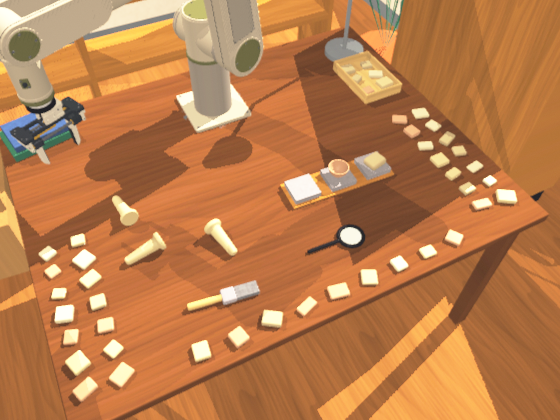

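View pics/top0.png

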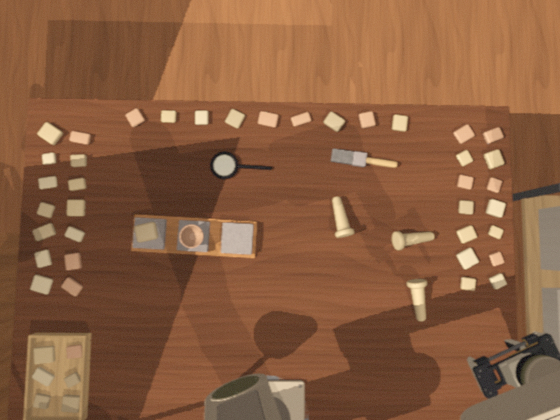

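Nail look-alikes: three pale nails. In the top view they are at (342,217), (413,239) and (418,298); in the scene view at (222,238), (145,250) and (125,210). The robot's left is a smaller column in the top view, so the one at top (342,217) / scene (222,238) is mine. The tablet is on plinth top (149,234) and the bowl on (191,237). The right plinth (237,238) is empty.

```bash
cat > h.py <<'E'
import numpy as np, cv2
from scipy.spatial.transform import Rotation as Rn
def foc(c): return c["frame"].shape[0]/2/np.tan(np.radians(c["vertical_fov"])/2)
def ray(c,p,z):
    f=foc(c); d=np.array([(p[0]-c["cx"])/f,(p[1]-c["cy"])/f,1])
    R=np.array(c["R"]);o=-R.T@c["t"]; d=R.T@d
    return o+d*(z-o[2])/d[2]
def proj(c,X):
    v=np.array(c["R"])@X+c["t"]; return v[:2]/v[2]*foc(c)+[c["cx"],c["cy"]]
def blob(c,box,lo,hi,seed):
    "contour of the HSV-masked blob nearest to seed"
    x0,y0,x1,y1=box; hsv=cv2.cvtColor(c["frame"][y0:y1,x0:x1].copy(),cv2.COLOR_RGB2HSV)
    m=cv2.inRange(hsv,lo,hi)
    cs,_=cv2.findContours(m,cv2.RETR_EXTERNAL,cv2.CHAIN_APPROX_NONE,offset=(x0,y0))
    return max(cs,key=lambda k:min(cv2.pointPolygonTest(k,seed,True),0)*100+cv2.contourArea(k))
E
python3 - <<'E'
from h import *
import pickle
d=pickle.load(open("d0.pkl","rb"))
ims=[]
for n,b,s,ps in(("top",(310,185,380,245),(342,217),(238,238)),("scene",(190,210,260,270),(222,238),(302,188))):
    c=d[n]; hsv=cv2.cvtColor(c["frame"],cv2.COLOR_RGB2HSV)
    for p in (s,ps,(s[0]+25,s[1])): print(n,p,hsv[p[1],p[0]])
    ims.append(np.vstack([cv2.resize(c["frame"][y0:y0+60,x0:x0+70],None,fx=5,fy=5,interpolation=cv2.INTER_CUBIC) for x0,y0 in(b[:2],(ps[0]-35,ps[1]-30))]))
cv2.imwrite("pics/crop.png",np.hstack(ims)[:,:,::-1])
E
```

```text
top (342, 217) [ 19  77 228]
top (238, 238) [ 13  35 197]
top (367, 217) [ 11 147 128]
scene (222, 238) [ 29  53 255]
scene (302, 188) [ 17   9 253]
scene (247, 238) [ 11 170 205]
```

View pics/crop.png

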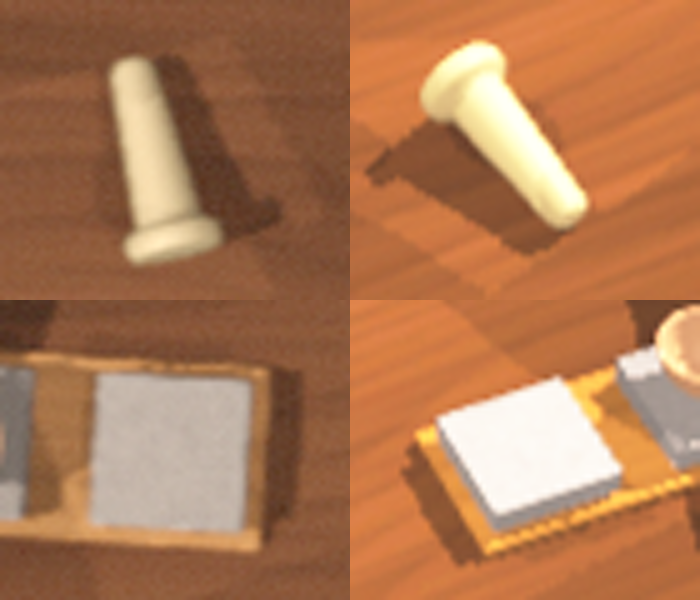

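The crop shows a flat-headed clay nail, with its head at top (344,232) and its tip at (337,199). The empty grey plinth's top is centred near (237,238) in the top view, with the bowl to its left. Next I'll measure both.

```bash
python3 - <<'E'
from h import *
import pickle
d=pickle.load(open("d0.pkl","rb"))
for n,b,s,pb,ps in(("top",(318,185,380,245),(342,217),(220,215,258,262),(238,238)),("scene",(195,205,255,265),(222,238),(275,165,325,210),(302,188))):
    c=d[n]
    k=blob(c,b,(12,20,150),(40,125,255),s)
    P=k.reshape(-1,2).astype(float); print(n,"area",cv2.contourArea(k),cv2.minAreaRect(k))
    m=np.zeros(c["frame"].shape[:2],np.uint8);cv2.drawContours(m,[k],-1,1,-1)
    ys,xs=np.nonzero(m);Q=np.c_[xs,ys].astype(float)
    u=np.linalg.svd(Q-Q.mean(0),full_matrices=False)[2][0]
    u*=np.sign(u[1])*(-1 if n=="top" else 1)  # toward tip
    v=np.array([-u[1],u[0]]);s_=(Q-Q.mean(0))@u;w=(Q-Q.mean(0))@v
    # centre-line from slices
    L=[]
    for a in np.arange(s_.min(),s_.max(),2):
        i=abs(s_-a-1)<1.2; L.append((a+1,(w[i].min()+w[i].max())/2,np.ptp(w[i])+1))
    L=np.array(L);sh=L[(L[:,2]<14)]; pf=np.polyfit(sh[1:-1,0],sh[1:-1,1],1)
    print(np.round(L[:,2],1),pf)
    for e,z in((s_.min(),.0296),(s_.max(),.013)):
        px=Q.mean(0)+u*e+v*np.polyval(pf,e); print(px,ray(c,px,z))
    k=blob(c,pb,(0,0,150),(180,60,255) if n=="top" else (180,40,255),ps)
    r=cv2.minAreaRect(k); mm=cv2.moments(k); cen=(mm["m10"]/mm["m00"],mm["m01"]/mm["m00"])
    print("plinth",r,cen,ray(c,cen,.028)); W=np.array([ray(c,p,.028)[:2]*1000 for p in cv2.boxPoints(r)]);print(W.round())
E
```

```text
top area 454.5 ((337.430419921875, 217.5595245361328), (41.777854919433594, 18.731996536254883), 67.89054870605469)
[18.5 19.7 19.7 17.3 12.6 13.6 12.6 12.4 12.6 11.7 11.7 12.2 11.4 11.4
 11.4 10.5 11.  10.2  9.5  8.5  7.3] [0.00135023 0.02818862]
[344.60556209 236.57360562] [ 0.53142979 -0.22556101  0.0296    ]
[334.94679372 196.01274596] [ 0.65438354 -0.19950288  0.013     ]
plinth ((236.680419921875, 238.0309295654297), (30.332319259643555, 29.87824249267578), 2.602562189102173) (236.67491166077738, 237.98527679623086) [0.52361309 0.09400062 0.028     ]
[[481. 140.]
 [569. 138.]
 [566.  48.]
 [478.  51.]]
scene area 469.0 ((222.50001525878906, 236.50001525878906), (41.01219177246094, 18.384777069091797), 45.0)
[15.2 18.8 19.  19.4 17.4 13.8 13.  12.6 13.2 12.6 12.4 11.8 11.8 11.2
 11.  11.  10.8 11.  10.4 10.2  7.4] [-0.00612545  0.02379845]
[208.4872221  221.41062679] [ 0.51898703 -0.23157363  0.0296    ]
[234.65190192 253.67717549] [ 0.65133293 -0.20477382  0.013     ]
plinth ((302.6499938964844, 187.9499969482422), (24.349536895751953, 30.990318298339844), 71.56504821777344) (302.43529091897767, 188.1884176182708) [0.52691947 0.08777471 0.028     ]
[[474.  49.]
 [479. 155.]
 [577. 128.]
 [571.  26.]]
```

```bash
cat >> h.py <<'E'
tau=np.radians(25); az=np.radians(12); h=np.array([np.cos(az),np.sin(az),0]); up=np.array([0,0,1.])
def frame(x,z): return np.c_[x,np.cross(z,x),z]
RG=frame(np.cos(tau)*h-np.sin(tau)*up, -np.sin(tau)*h-np.cos(tau)*up)
NP=np.array([.591,-.215,.0296-.06*np.sin(np.radians(8))])  # axis point at 60 mm
n=np.cos(np.radians(8))*h-np.sin(np.radians(8))*up
S50=NP-.010*n
PG=np.array([S50[0],S50[1],.026]); TG=PG+.019*RG[:,2]      # TCP at the grasp
def go(p,R,show=True):
    from plant import robot
    s=robot.read_state(); C=Rn.from_rotvec(s["orientation"]).as_matrix()
    sh=C.T@(p-s["tool_pos"])/.2; tu=Rn.from_matrix(C.T@R).as_rotvec()/(np.pi/2)
    print("shift",sh.round(3),"turn",tu.round(3),"t",round(s["t"],2),"q",s["q"].round(2),"pos",s["tool_pos"].round(4),"open",round(s["opening"],4),"F",s["force"].round(1))
E
python3 -c "
from h import *
print(TG,RG.round(3)); go(TG-.12*RG[:,2],RG)"
```

```text
[ 0.57345944 -0.21872836  0.00878015] [[ 0.887  0.208 -0.413]
 [ 0.188 -0.978 -0.088]
 [-0.423 -0.    -0.906]]
shift [ 2.414 -0.769  0.502] turn [ 0.029 -0.277  0.134] t 0.1 q [-1.23  0.13  1.49 -0.    1.52 -0.09] pos [ 0.246  -0.5467  0.2177] open 0.093 F [0.4 0.1 0.2]
```

jog_arm(rows=[[[0.25,-0.08,0],[0,0,0]],[[0.5,-0.16,0],[0,0,0]],[[0.75,-0.24,0],[0,0,0]],[[1,-0.32,0],[0,0,0]],[[1,-0.32,0],[0,0,0]]], hand=-1, squeeze=30)

```text
t: 0.6
tool_pos: [0.4055, -0.4029, 0.2182]
orientation: [-3.069, -0.666, -0.002]
force: [-0.3, -0.1, 0.2]
opening: 0.0932
gripper_force: 0.0
```

jog_arm(rows=[[[0.25,-0.08,0],[0,0,0]],[[0.5,-0.16,0],[0,0,0]],[[0.75,-0.24,0],[0,0,0]],[[1,-0.32,0],[0,0,0]],[[1,-0.32,0],[0,0,0]]])

```text
t: 1.1
tool_pos: [0.5611, -0.2626, 0.218]
orientation: [-3.069, -0.665, -0.001]
force: [-0.3, -0.5, -0.4]
opening: 0.0929
gripper_force: 0.0
```

```bash
python3 -c "
from h import *
go(TG-.12*RG[:,2],RG)"
```

```text
shift [ 0.394 -0.119  0.503] turn [ 0.029 -0.277  0.136] t 1.1 q [-0.52  0.18  1.43  0.    1.53  0.62] pos [ 0.5611 -0.2626  0.218 ] open 0.0929 F [-0.3 -0.5 -0.4]
```

jog_arm(rows=[[[0.1,-0.03,0.1],[0.007,-0.07,0.034]],[[0.2,-0.06,0.2],[0.014,-0.14,0.068]],[[0.3,-0.09,0.35],[0.021,-0.21,0.1]],[[0.394,-0.119,0.503],[0.029,-0.277,0.136]],[[0.394,-0.119,0.503],[0.029,-0.277,0.136]]])

```text
t: 1.6
tool_pos: [0.6137, -0.2074, 0.0945]
orientation: [3.007, 0.319, -0.721]
force: [-3.0, 0.5, -5.2]
opening: 0.0931
gripper_force: 0.0
```

```bash
python3 -c "
from h import *
from plant import imaging
c=imaging.read_camera('scene');cv2.imwrite('pics/pre.png',cv2.resize(c['frame'][130:300,130:350],None,fx=3,fy=3)[:,:,::-1])
print(proj(c,S50),proj(c,PG),proj(c,PG-.04*RG[:,2]))
go(TG,RG)"
```

```text
[221.14969391 235.92992167] [221.06171537 235.26264156] [223.43348766 231.55160537]
shift [0.015 0.007 0.511] turn [-0.007  0.014  0.002] t 1.65 q [-0.29  0.78  0.94 -0.21  1.83  1.06] pos [ 0.615  -0.2095  0.1019] open 0.0931 F [-1.2  1.  -1. ]
```

View pics/pre.png

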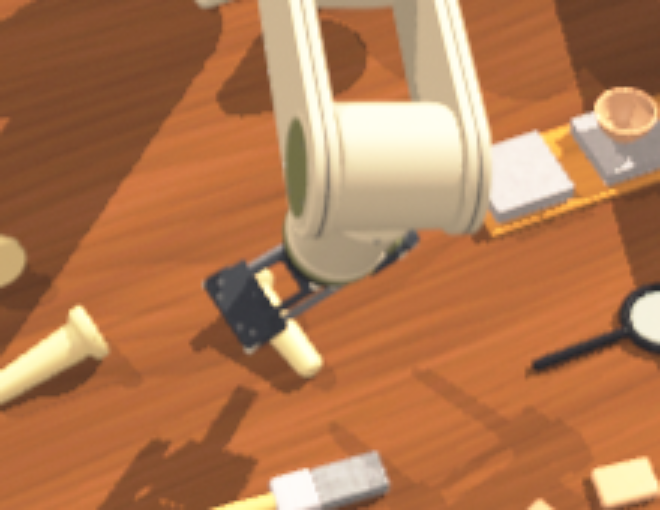

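The open fingers straddle the shank, which crosses at crop (270,320) between the finger at (235,305) and the one at (400,245). Nothing else has moved. I'll descend.

jog_arm(rows=[[[0.01,0.007,0.12],[-0.007,0.014,0.002]],[[0.015,0.007,0.24],[-0.007,0.014,0.002]],[[0.015,0.007,0.35],[-0.007,0.014,0.002]],[[0.015,0.007,0.42],[-0.007,0.014,0.002]],[[0.015,0.007,0.42],[-0.007,0.014,0.002]]])

```text
t: 2.15
tool_pos: [0.5879, -0.222, 0.0428]
orientation: [3.006, 0.307, -0.626]
force: [0.7, -0.3, -0.6]
opening: 0.0933
gripper_force: 0.0
```

```bash
python3 -c "
from h import *
go(TG,RG)"
```

```text
shift [ 0.006 -0.033  0.182] turn [ 0.007 -0.015 -0.006] t 2.15 q [-0.32  0.71  1.14 -0.21  1.65  1.07] pos [ 0.5879 -0.222   0.0428] open 0.0933 F [ 0.7 -0.3 -0.6]
```

jog_arm(rows=[[[0,0,0],[0,0,0]],[[0,0,0],[0,0,0]]])

```text
t: 2.35
tool_pos: [0.5903, -0.2212, 0.0434]
orientation: [3.005, 0.308, -0.624]
force: [-0.2, -0.2, -0.1]
opening: 0.0926
gripper_force: 0.0
```

```bash
python3 -c "
from h import *
go(TG,RG)"
```

```text
shift [-0.004 -0.032  0.19 ] turn [ 0.008 -0.016 -0.005] t 2.35 q [-0.31  0.71  1.13 -0.21  1.65  1.07] pos [ 0.5903 -0.2212  0.0434] open 0.0926 F [-0.2 -0.2 -0.1]
```

jog_arm(rows=[[[-0.004,-0.03,0.05],[0.008,-0.016,-0.005]],[[-0.004,-0.03,0.1],[0.008,-0.016,-0.005]],[[-0.004,-0.03,0.15],[0.008,-0.016,-0.005]],[[-0.004,-0.03,0.18],[0.008,-0.016,-0.005]],[[-0.004,-0.03,0.18],[0.008,-0.016,-0.005]]])

```text
t: 2.85
tool_pos: [0.5711, -0.2179, 0.0061]
orientation: [3.007, 0.317, -0.677]
force: [-0.5, -0.1, 0.2]
opening: 0.093
gripper_force: 0.0
```

```bash
python3 -c "
from h import *
from plant import imaging
c=imaging.read_camera('scene');cv2.imwrite('pics/pre2.png',cv2.resize(c['frame'][195:275,180:280],None,fx=6,fy=6)[:,:,::-1])
go(TG,RG)"
```

```text
shift [ 0.003  0.005 -0.011] turn [-0.001  0.003  0.001] t 2.9 q [-0.32  0.74  1.17 -0.21  1.62  1.08] pos [ 0.5718 -0.218   0.007 ] open 0.0932 F [-1.   0.5  0.7]
```

View pics/pre2.png

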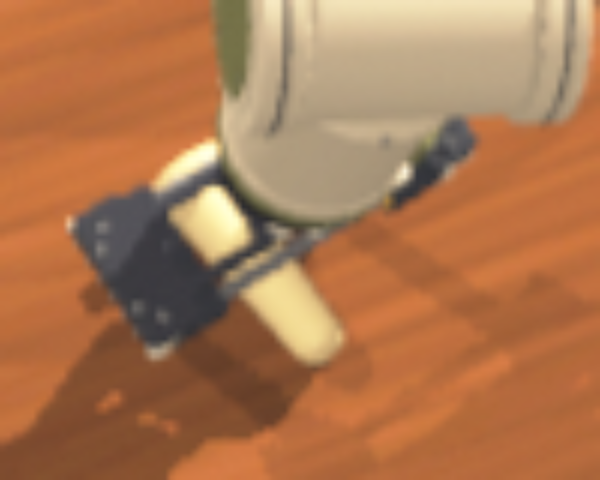

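The nail is between the fingers, with its tip free at crop (320,345) and its head at (190,165). Closing now.

jog_arm(rows=[[[0,0,0],[0,0,0]],[[0,0,0],[0,0,0]],[[0,0,0],[0,0,0]],[[0,0,0],[0,0,0]],[[0,0,0],[0,0,0]]], hand=1, squeeze=30)

```text
t: 3.4
tool_pos: [0.5729, -0.2182, 0.0082]
orientation: [3.007, 0.317, -0.672]
force: [0.0, -0.1, 0.2]
opening: 0.0576
gripper_force: 0.0
```

jog_arm(rows=[[[0,0,0],[0,0,0]],[[0,0,0],[0,0,0]],[[0,0,0],[0,0,0]]])

```text
t: 3.7
tool_pos: [0.5727, -0.2181, 0.0079]
orientation: [3.007, 0.317, -0.672]
force: [0.1, 1.1, -0.2]
opening: 0.0343
gripper_force: 30.0
```

jog_arm(rows=[[[-0.05,0,-0.1],[0,0,0]],[[-0.12,0,-0.25],[0,0,0]],[[-0.2,0,-0.4],[0,0,0]],[[-0.27,0,-0.55],[0,0,0]],[[-0.32,0,-0.68],[0,0,0]]])

```text
t: 4.2
tool_pos: [0.5731, -0.2186, 0.1622]
orientation: [3.007, 0.316, -0.669]
force: [-0.2, -0.4, -2.3]
opening: 0.0339
gripper_force: 30.0
```

jog_arm(rows=[[[0,0,0],[0,0,0]],[[0,0,0],[0,0,0]]])

```text
t: 4.4
tool_pos: [0.5733, -0.2186, 0.1594]
orientation: [3.007, 0.317, -0.669]
force: [-0.5, 0.2, -2.9]
opening: 0.0343
gripper_force: 30.0
```

```bash
cat >> h.py <<'E'
# nail in the tool at the grasp (measured TCP there), and the tool pose for a nail upright, tool azimuth b
def Rnail(n,x0): 
    y=np.cross(n,x0); y/=np.linalg.norm(y); return np.c_[np.cross(y,n),y,n]
Tg=np.array([.5728,-.2182,.008]); Rg=Rn.from_rotvec([3.007,.317,-.672]).as_matrix()
n_t=Rg.T@n; o_t=Rg.T@(S50-Tg); o_t[1]=0; n_t[1]=0; n_t/=np.linalg.norm(n_t)
def place(face,b):
    "TCP pose with the head face centre at `face`, nail upright, tool pointing to azimuth b"
    k=n_t[2]; zt=np.sqrt(1-k*k)*np.array([np.cos(b),np.sin(b),0])+k*up
    xt=(up-k*zt); xt/=np.linalg.norm(xt); R=frame(xt,zt)
    if n_t[0]<0: R=frame(-xt,zt)
    return face-R@(o_t-.05*n_t), R
E
python3 - <<'E'
from h import *
from plant import robot,imaging
print(n_t,o_t)
b=np.radians(85)
F=np.array([.525,.091,.028])
p,R=place(F,b);print(p,R.round(2))
# stage: yaw the tool about vertical, at height
s=robot.read_state();C=Rn.from_rotvec(s["orientation"]).as_matrix()
R1=Rn.from_rotvec([0,0,b-az]).as_matrix()@Rg
go(np.array([.52,-.10,.22]),R1); go(s["tool_pos"],R1)
c=imaging.read_camera('scene');cv2.imwrite('pics/lift.png',cv2.resize(c['frame'][130:290,150:340],None,fx=4,fy=3.5)[:,:,::-1])
E
```

```text
[ 0.9553529   0.         -0.29546715] [ 0.00151947  0.         -0.01689508]
[0.52636763 0.1066321  0.07155642] [[ 0.03  1.    0.08]
 [ 0.29 -0.09  0.95]
 [ 0.96 -0.   -0.3 ]]
shift [-0.252 -0.635 -0.216] turn [-0.344 -0.002 -0.735] t 4.4 q [-0.32  0.6   1.08 -0.22  1.84  1.03] pos [ 0.5733 -0.2186  0.1594] open 0.0343 F [-0.5  0.2 -2.9]
shift [0. 0. 0.] turn [-0.344 -0.002 -0.735] t 4.4 q [-0.32  0.6   1.08 -0.22  1.84  1.03] pos [ 0.5733 -0.2186  0.1594] open 0.0343 F [-0.5  0.2 -2.9]
```

jog_arm(rows=[[[-0.025,-0.06,-0.02],[-0.034,0,-0.073]],[[-0.05,-0.13,-0.045],[-0.069,0,-0.147]],[[-0.075,-0.19,-0.065],[-0.103,0,-0.22]],[[-0.1,-0.25,-0.085],[-0.138,0,-0.294]],[[-0.12,-0.32,-0.11],[-0.17,0,-0.36]]])

```text
t: 4.95
tool_pos: [0.5456, -0.1577, 0.186]
orientation: [2.652, 1.187, -0.598]
force: [0.5, -0.0, -1.7]
opening: 0.0342
gripper_force: 30.0
```

```bash
python3 - <<'E'
from h import *
b=np.radians(85)
R1=Rn.from_rotvec([0,0,b-az]).as_matrix()@Rg
go(np.array([.52,-.10,.22]),R1)
E
```

```text
shift [ 0.045 -0.289 -0.208] turn [-0.176  0.    -0.37 ] t 4.95 q [-0.14  0.32  1.4  -0.36  1.68  0.6 ] pos [ 0.5456 -0.1577  0.186 ] open 0.0342 F [ 0.5 -0.  -1.7]
```

View pics/lift.png

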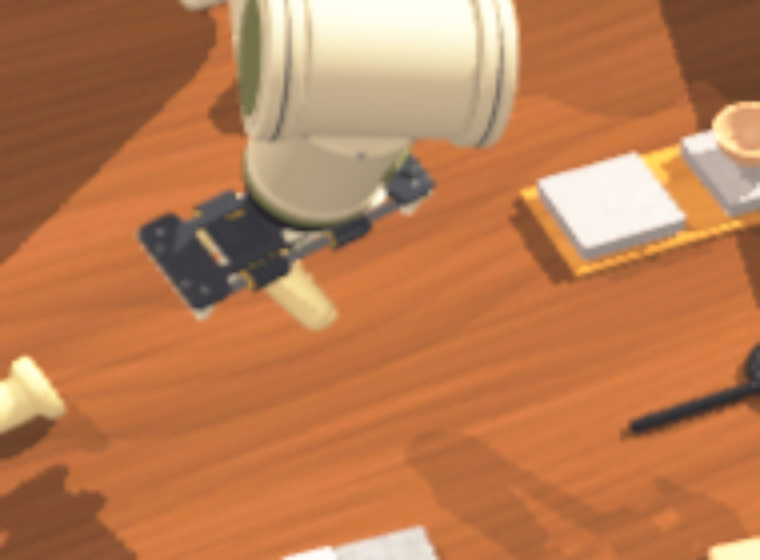

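The nail is lifted and held in the fingers, its tip showing at crop (310,305). I'll finish the yaw.

jog_arm(rows=[[[0.01,-0.06,-0.04],[-0.035,0,-0.074]],[[0.02,-0.12,-0.08],[-0.07,0,-0.148]],[[0.03,-0.18,-0.12],[-0.105,0,-0.222]],[[0.04,-0.24,-0.16],[-0.14,0,-0.296]],[[0.045,-0.289,-0.208],[-0.176,0,-0.37]]])

```text
t: 5.45
tool_pos: [0.52, -0.0996, 0.2196]
orientation: [2.07, 1.899, -0.466]
force: [0.5, 0.1, -1.9]
opening: 0.0341
gripper_force: 30.0
```

```bash
python3 - <<'E'
from h import *
b=np.radians(85)
p,R=place(np.array([.525,.091,.128]),b)
go(p,R); go(np.array([.52,-.02,.2]),R)
E
```

```text
shift [ 1.035 -0.057 -0.221] turn [-0.002  1.089 -0.   ] t 5.45 q [ 0.02 -0.02  1.71 -0.44  1.51  0.14] pos [ 0.52   -0.0996  0.2196] open 0.0341 F [ 0.5  0.1 -1.9]
shift [ 0.401 -0.034 -0.08 ] turn [-0.002  1.089 -0.   ] t 5.45 q [ 0.02 -0.02  1.71 -0.44  1.51  0.14] pos [ 0.52   -0.0996  0.2196] open 0.0341 F [ 0.5  0.1 -1.9]
```

jog_arm(rows=[[[0.06,0,-0.01],[0,0.09,0]],[[0.12,0,-0.02],[0,0.18,0]],[[0.18,0,-0.03],[0,0.27,0]],[[0.24,0,-0.04],[0,0.36,0]],[[0.3,0,-0.05],[0,0.45,0]]])

```text
t: 5.95
tool_pos: [0.5269, -0.0415, 0.205]
orientation: [-2.175, -1.984, -0.301]
force: [-0.8, -0.2, -2.6]
opening: 0.0341
gripper_force: 29.9
```

```bash
python3 - <<'E'
from h import *
b=np.radians(85)
p,R=place(np.array([.525,.091,.128]),b)
go(p,R); go(np.array([.52,.04,.2]),R)
E
```

```text
shift [ 0.665 -0.071  0.36 ] turn [ 0.003  0.635 -0.001] t 5.95 q [-0.37 -0.03  1.7   0.26  1.54 -0.29] pos [ 0.5269 -0.0415  0.205 ] open 0.0341 F [-0.8 -0.2 -2.6]
shift [ 0.381 -0.072  0.133] turn [ 0.003  0.635 -0.001] t 5.95 q [-0.37 -0.03  1.7   0.26  1.54 -0.29] pos [ 0.5269 -0.0415  0.205 ] open 0.0341 F [-0.8 -0.2 -2.6]
```

jog_arm(rows=[[[0.06,-0.01,0.02],[0,0.09,0]],[[0.12,-0.02,0.04],[0,0.18,0]],[[0.18,-0.03,0.06],[0,0.27,0]],[[0.24,-0.04,0.08],[0,0.36,0]],[[0.3,-0.05,0.1],[0.002,0.45,0]]])

```text
t: 6.45
tool_pos: [0.5226, 0.0216, 0.2014]
orientation: [-1.716, -1.564, -0.914]
force: [-0.1, -0.1, -3.4]
opening: 0.0341
gripper_force: 29.9
```

```bash
python3 - <<'E'
from h import *
b=np.radians(85)
p,R=place(np.array([.525,.091,.128]),b)
go(p,R)
E
```

```text
shift [ 0.113 -0.02   0.436] turn [ 0.003  0.185 -0.002] t 6.45 q [-0.62  0.22  1.74  0.82  1.75 -0.62] pos [0.5226 0.0216 0.2014] open 0.0341 F [-0.1 -0.1 -3.4]
```

jog_arm(rows=[[[0.03,0,0.08],[0,0.05,0]],[[0.05,-0.01,0.17],[0,0.1,0]],[[0.08,-0.015,0.26],[0.001,0.15,0]],[[0.1,-0.02,0.35],[0.003,0.185,-0.002]],[[0.113,-0.02,0.436],[0.003,0.185,-0.002]]])

```text
t: 6.95
tool_pos: [0.5249, 0.1078, 0.1686]
orientation: [-1.503, -1.373, -1.098]
force: [-0.0, -0.0, -2.8]
opening: 0.0337
gripper_force: 29.9
```

jog_arm(rows=[[[0,0,0],[0,0,0]],[[0,0,0],[0,0,0]]])

```text
t: 7.15
tool_pos: [0.5265, 0.1069, 0.1718]
orientation: [-1.503, -1.382, -1.1]
force: [-0.5, 0.0, -1.1]
opening: 0.0339
gripper_force: 29.9
```

```bash
python3 - <<'E'
from h import *
from plant import robot,imaging
b=np.radians(85)
p,R=place(np.array([.525,.091,.128]),b)
go(p,R)
s=robot.read_state();C=Rn.from_rotvec(s["orientation"]).as_matrix()
Z=s["tool_pos"]+C@(o_t-.05*n_t); print("face est",Z,"axis",C@n_t)
ims=[]
for n_ in("scene","top"):
    c=imaging.read_camera(n_); q=proj(c,Z); print(n_,q,proj(c,Z+.12*(C@n_t)))
    x,y=(int(q[0])-55,int(q[1])-70); ims.append(cv2.resize(c["frame"][y:y+120,x:x+110],None,fx=3.6,fy=4)[:,:,::-1]); print(x,y)
cv2.imwrite('pics/up.png',np.hstack(ims))
E
```

```text
shift [-0.002 -0.001 -0.001] turn [-0.002  0.005  0.001] t 7.15 q [-0.56  0.39  1.8   1.04  1.75 -0.75] pos [0.5265 0.1069 0.1718] open 0.0339 F [-0.5  0.  -1.1]
face est [0.52518107 0.09092009 0.12836532] axis [5.04591269e-04 7.45974238e-03 9.99972048e-01]
scene [304.55049201 165.63118359] [306.8512322  136.37187103]
249 95
top [234.80997089 236.43143975] [230.18941388 234.89559025]
179 166
```

View pics/up.png

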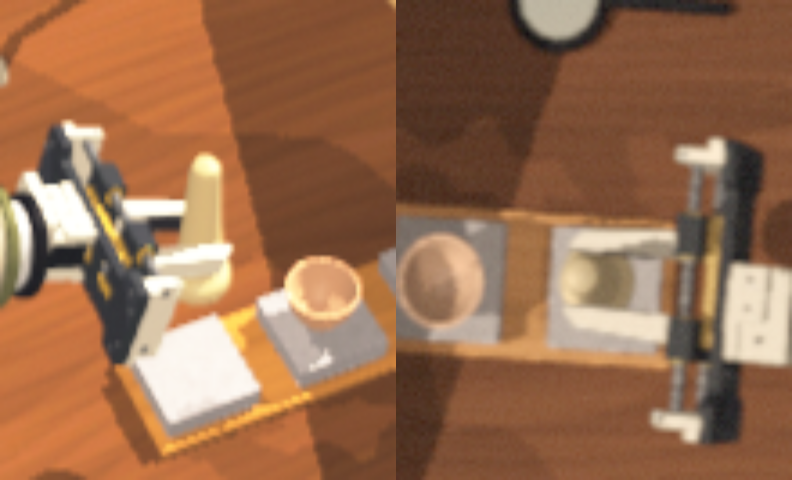

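The nail is held upright: its tip is at left-crop (207,155) and right-crop (580,278), within a few px of the prediction. Its head is above the grey plinth, clear of the bowl. I'll lower it in stages.

jog_arm(rows=[[[-0.08,0,0.025],[-0.002,0.005,0]],[[-0.16,0,0.05],[-0.002,0.005,0]],[[-0.25,0,0.077],[-0.002,0.005,0]],[[-0.34,0,0.105],[-0.002,0.005,0]],[[-0.406,0,0.125],[-0.002,0.005,0]]])

```text
t: 7.75
tool_pos: [0.5274, 0.1049, 0.0867]
orientation: [-1.5, -1.377, -1.11]
force: [0.6, -0.0, -1.5]
opening: 0.0338
gripper_force: 29.9
```

jog_arm(rows=[[[0,0,0],[0,0,0]],[[0,0,0],[0,0,0]],[[0,0,0],[0,0,0]]])

```text
t: 8.05
tool_pos: [0.5276, 0.1052, 0.0882]
orientation: [-1.499, -1.377, -1.111]
force: [0.2, -0.3, -2.1]
opening: 0.034
gripper_force: 29.9
```

```bash
cat > face.py <<'E'
from h import *
from plant import robot
p,R=place(np.array([.525,.091,.028]),np.radians(85)); go(p,R)
s=robot.read_state();C=Rn.from_rotvec(s["orientation"]).as_matrix()
print("face",s["tool_pos"]+C@(o_t-.05*n_t),"axis",C@n_t,s["wrist_torque"])
E
python3 face.py
```

```text
shift [-0.078 -0.007  0.031] turn [ 0.001 -0.     0.002] t 8.05 q [-0.57  0.57  1.77  1.02  1.68 -0.88] pos [0.5276 0.1052 0.0882] open 0.034 F [ 0.2 -0.3 -2.1]
face [0.52641418 0.08956056 0.04466635] axis [-3.85403630e-03 -2.82417115e-04  9.99992533e-01] [-0.67898402  0.00180204 -0.01750931]
```

jog_arm(rows=[[[-0.02,-0.003,0.008],[0,0,0.002]],[[-0.04,-0.005,0.015],[0,0,0.002]],[[-0.057,-0.007,0.02],[0,0,0.002]],[[-0.057,-0.007,0.02],[0,0,0.002]],[[-0.057,-0.007,0.02],[0,0,0.002]]])

```text
t: 8.55
tool_pos: [0.5254, 0.1065, 0.0749]
orientation: [-1.501, -1.372, -1.107]
force: [0.7, 0.7, -2.5]
opening: 0.0338
gripper_force: 29.9
```

```bash
python3 face.py
```

```text
shift [-0.016  0.005  0.006] turn [ 0.001 -0.001 -0.001] t 8.55 q [-0.57  0.6   1.77  1.02  1.67 -0.89] pos [0.5254 0.1065 0.0749] open 0.0338 F [ 0.7  0.7 -2.5]
face [0.52391728 0.09093472 0.03130418] axis [ 0.0015356  -0.00201128  0.9999968 ] [-0.74119703  0.02696378 -0.00656341]
```

jog_arm(rows=[[[-0.004,0,0.001],[0,0,0]],[[-0.008,0,0.002],[0,0,0]],[[-0.012,0,0.003],[0,0,0]],[[-0.012,0,0.003],[0,0,0]],[[-0.012,0,0.003],[0,0,0]]])

```text
t: 9.05
tool_pos: [0.5255, 0.1062, 0.0725]
orientation: [-1.501, -1.372, -1.107]
force: [-0.4, 1.0, -2.9]
opening: 0.0339
gripper_force: 29.9
```

jog_arm(rows=[[[-0.004,0,0.001],[0,0,0]],[[-0.004,0,0.001],[0,0,0]],[[-0.004,0,0.001],[0,0,0]]])

```text
t: 9.35
tool_pos: [0.5255, 0.1062, 0.0717]
orientation: [-1.501, -1.372, -1.107]
force: [1.0, -0.4, -2.3]
opening: 0.0336
gripper_force: 29.9
```

```bash
python3 face.py
```

```text
shift [0.    0.004 0.003] turn [ 0.001 -0.001 -0.001] t 9.35 q [-0.57  0.6   1.76  1.02  1.67 -0.9 ] pos [0.5255 0.1062 0.0717] open 0.0336 F [ 1.  -0.4 -2.3]
face [0.52401512 0.09064815 0.02811081] axis [ 0.00117838 -0.00164227  0.99999796] [-0.83717069  0.0062866  -0.03299673]
```

jog_arm(rows=[[[-0.005,0,0.0015],[0,0,0]],[[-0.005,0,0.0015],[0,0,0]],[[-0.005,0,0.0015],[0,0,0]]])

```text
t: 9.65
tool_pos: [0.5254, 0.1062, 0.0706]
orientation: [-1.501, -1.372, -1.107]
force: [0.1, -0.2, -2.6]
opening: 0.0339
gripper_force: 29.9
```

jog_arm(rows=[[[-0.005,0,0.0015],[0,0,0]],[[-0.005,0,0.0015],[0,0,0]],[[-0.005,0,0.0015],[0,0,0]]])

```text
t: 9.95
tool_pos: [0.5255, 0.1062, 0.0696]
orientation: [-1.501, -1.372, -1.107]
force: [0.1, -1.5, -2.0]
opening: 0.0345
gripper_force: 29.9
```

jog_arm(rows=[[[-0.005,0,0.0015],[0,0,0]],[[-0.005,0,0.0015],[0,0,0]],[[-0.005,0,0.0015],[0,0,0]]])

```text
t: 10.25
tool_pos: [0.5255, 0.1062, 0.0685]
orientation: [-1.501, -1.372, -1.107]
force: [0.7, 0.2, -2.6]
opening: 0.0338
gripper_force: 29.9
```

jog_arm(rows=[[[-0.005,0,0.0015],[0,0,0]],[[-0.005,0,0.0015],[0,0,0]],[[-0.005,0,0.0015],[0,0,0]]])

```text
t: 10.55
tool_pos: [0.5255, 0.1061, 0.0683]
orientation: [-1.499, -1.372, -1.108]
force: [-2.3, -2.1, 6.1]
opening: 0.0337
gripper_force: 30.1
```

```bash
python3 face.py; python3 - <<'E'
from h import *
from plant import imaging
c=imaging.read_camera('scene');cv2.imwrite('pics/low.png',cv2.resize(c['frame'][130:215,255:355],None,fx=6,fy=6,interpolation=cv2.INTER_CUBIC)[:,:,::-1])
print(proj(c,[.525,.091,.028]),proj(c,[.525,.091,.148]))
E
```

```text
shift [ 0.016  0.004 -0.002] turn [ 0.    -0.002 -0.001] t 10.55 q [-0.57  0.61  1.76  1.02  1.67 -0.9 ] pos [0.5255 0.1061 0.0683] open 0.0337 F [-2.3 -2.1  6.1]
face [0.52408365 0.09058408 0.02473795] axis [ 4.57256182e-04 -2.75248130e-03  9.99996107e-01] [ 0.31524935 -0.01072595  0.45314871]
[303.03402799 187.44776269] [304.85828502 161.05002045]
```

View pics/low.png

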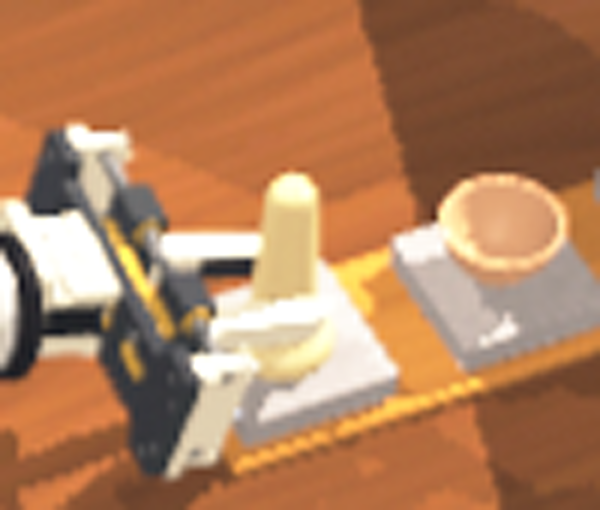

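Contact is made (Fz +6 N). The head, at crop (290,350), sits on the plinth and the nail is upright. Letting go.

jog_arm(rows=[[[0,0,0],[0,0,0]],[[0,0,0],[0,0,0]],[[0,0,0],[0,0,0]],[[0,0,0],[0,0,0]],[[0,0,0],[0,0,0]]], hand=-0.7)

```text
t: 11.1
tool_pos: [0.5255, 0.1062, 0.0674]
orientation: [-1.501, -1.372, -1.107]
force: [-0.5, 0.4, 0.0]
opening: 0.0692
gripper_force: 0.0
```

jog_arm(rows=[[[0,0,0],[0,0,0]],[[0,0,0],[0,0,0]],[[0,0,0],[0,0,0]]])

```text
t: 11.4
tool_pos: [0.5255, 0.1062, 0.0675]
orientation: [-1.501, -1.372, -1.107]
force: [-0.4, -0.1, -0.3]
opening: 0.0792
gripper_force: 0.0
```

```bash
python3 face.py
```

```text
shift [ 0.02   0.004 -0.003] turn [ 0.001 -0.001 -0.001] t 11.4 q [-0.57  0.61  1.76  1.02  1.66 -0.9 ] pos [0.5255 0.1062 0.0675] open 0.0792 F [-0.4 -0.1 -0.3]
face [0.524035   0.09061791 0.02392788] axis [ 0.00117877 -0.00159518  0.99999803] [-0.36152093 -0.01197857  0.00610089]
```

jog_arm(rows=[[[0,0,-0.06],[0,0,0]],[[0,0,-0.15],[0,0,0]],[[0,0,-0.27],[0,0,0]],[[0,0,-0.4],[0,0,0]],[[0,0,-0.52],[0,0,0]]])

```text
t: 11.9
tool_pos: [0.5166, 0.0045, 0.099]
orientation: [-1.502, -1.373, -1.108]
force: [0.3, 0.2, -0.3]
opening: 0.079
gripper_force: 0.0
```

jog_arm(rows=[[[0.05,0,-0.15],[0,0,0]],[[0.1,0,-0.3],[0,0,0]],[[0.1,0,-0.3],[0,0,0]],[[0.1,0,-0.3],[0,0,0]]])

```text
t: 12.3
tool_pos: [0.5125, -0.0458, 0.1352]
orientation: [-1.503, -1.373, -1.109]
force: [-0.8, 0.2, 0.5]
opening: 0.0792
gripper_force: 0.0
```

```bash
python3 - <<'E'
from h import *
from plant import imaging,robot
ims=[]
for n_ in("scene","top"):
    c=imaging.read_camera(n_); q=proj(c,[.525,.091,.06])
    print(n_,proj(c,[.525,.091,.028]),proj(c,[.525,.091,.148]))
    x,y=(int(q[0])-75,int(q[1])-60); print(x,y); ims.append(cv2.resize(c["frame"][y:y+140,x:x+110],None,fx=3.6,fy=3.6)[:,:,::-1])
cv2.imwrite('pics/end.png',np.hstack(ims)); s=robot.read_state(); print(s["t"],s["tool_pos"],s["force"])
E
```

```text
scene [303.03402799 187.44776269] [304.85828502 161.05002045]
228 120
top [237.70107259 237.52700891] [234.14578313 236.27480569]
161 177
12.4 [ 0.51172522 -0.04379114  0.13427378] [ 0.16441266 -0.59860012 -1.15300404]
```

View pics/end.png

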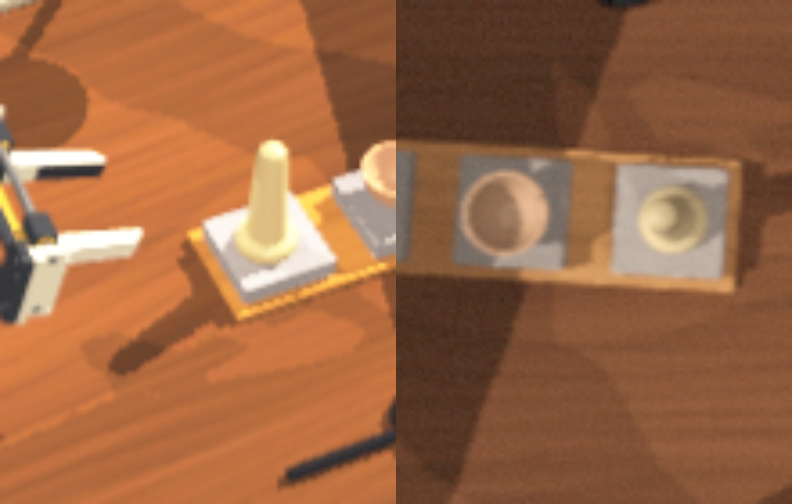

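The nail stands upright, its head centred on the plinth at right-crop (672,220) against a plinth centre of about (669,221). The bowl hasn't moved and the arm is clear, so I'm handing in.

```bash
python3 -c "
from plant import robot
print(robot.close_job())"
```

```text
the job is handed in; nothing more can be done
None
```

The clay nail stands upright, point up, near the centre of the empty right-hand plinth and the job is handed in; it was set down gently at about 12 s with the arm clear, the bowl looked unmoved in the last picture, and the arm touched none of the other objects.

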